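Hang a freshly varnished plaque on the drying rail with an S-hook

TASK

The plaque whose hole end sticks out over the back edge of the wire rack is freshly varnished, so do not touch it with the gripper: take the spare S-hook off the wooden T-bar stand, hook its lower bend through the plaque's hole and lift the plaque off the rack on the hook. Hang hook and plaque in the free place of the drying rail, over the drip tray, so that the plaque hangs still from the hook and the hook from the rail. Do not drop the plaque, and leave the two pieces already hanging, the coaster, the bangle, the varnish jar and the brush where they are.

Things in the scene. Friction and masses are not known exactly. Their poses are not given: they have to be found in the camera images.
- s_hook: spare S-hook on an arm of the T-bar, 145 mm tall, 4.5 mm steel wire bent in its xz plane. z up; x points away from the robot (within 0.4 rad), y along the T-bar. Origin at the centre of the flat-sided plastic grip on the upright part of its shank: 10 mm thick (y), 13 wide (x), 30 tall; pinch across y. Bar axis 20 mm ahead (+x) and 32 mm above: a gripper tilted back 10-25 deg clears it. 35 g
- hook_upper (a point): wire centre at the crest of the s_hook's upper bend, x=+20, z=+40.25 mm from its origin, 8 mm above the bar or rail axis when hung. The bend (20 mm centre-line radius, 35.5 mm wide inside) opens downward; its free tip, a 10 mm ball, is at x=+40 mm, lowest point z=+9 mm, so lift about 45 mm to clear a bar
- hook_lower (a point): wire centre at the bottom of the s_hook's lower bend, x=+25, z=-100 mm from its origin; the hung plaque's hole centre settles about 5 mm below it. The bend (16 mm centre-line radius, 27.5 mm wide inside, 26 mm deep) opens upward; its free tip is on the -x side, the shank slopes up on the +x side from (41, -84) to the grip
- hook_tip (a point): centre of the round end (4.5 mm thick) of the s_hook's lower free tip, x=+8, z=-74 mm from its origin. This goes up through the hole, with the plaque's end between tip and shank (over the tip the gap up to the shank is 35 mm high, 13 mm further in it is 17 mm)
- plaque: varnished plywood plaque lying on the rack: 104 mm long (x), 68 wide (y), 6 thick, a 30 mm wide tab with sloping shoulders at the +x end, glass beads 4 mm proud on top. Origin at its underside, mid-length; z up; +x points away from the robot (within 0.4 rad), the end with the hole overhanging the rack's back edge by 25 to 38 mm. About 40 g
- plaque_hole (a point): centre (mid-thickness) of the plaque's round hole, 15 mm in diameter, through the thickness; 38.5 mm from the plaque's origin along +x and 13.5 mm from its end
- drying_rack: fixed wire rack, 200 mm (x) by 280 mm (y), wire tops at z=85 mm; the wires run along x, the back edge is at x=+102 mm; cross wires under them at x=-90, 0 and +90 mm, legs at the four corners (x=+-85, y=+-140); free space under the overhanging hole. Origin on the table at its centre
- drying_rail: fixed tube stand: level rail 12 mm thick along y, 430 mm long, axis 280 mm above the table, posts at y=+-205 mm. Rubber stopper rings (19 mm) at y=+-56 and +-168 mm part it into three places centred at y=-112, 0 and +112 mm; two are taken. Origin on the table under the rail's middle; x points away from the robot (within 0.12 rad)
- rail (a point): middle of the rail's axis, 280 mm above the table, axes as drying_rail
- drip_tray: flat open tray 90 x 96 mm, 12 mm high, fixed, on the table under the one free place of the rail, centred under the rail. Origin at its centre on the table
- t_bar: fixed wooden T-bar stand: round foot 90 mm across, post 15 mm thick, level crossbar 12 mm thick along y, 250 mm long with 20 mm end balls, its axis 205 mm above the table. Origin on the table under the post
- bangle: brass bangle 70 mm across hanging on the other arm of the T-bar; origin 20 mm to the robot's side of the ring's centre; leave it there
- hung_hook_b: S-hook like s_hook already hanging on the rail; origin under the rail, level with its grip; leave it
- hung_hook_c: another S-hook like it already hanging on the rail; leave it
- hung_plaque_b: plaque like the varnished one hanging upright on hung_hook_b, 68 mm wide along the rail, reaching 91 mm below its origin, which is its hole's centre; leave it
- hung_plaque_c: the same on hung_hook_c; leave it
- coaster: round plywood coaster 84 mm across, 6 mm thick, lying on the rack; origin at its underside; leave it
- varnish_jar: closed glass jar 60 mm across, 75 mm tall, on the table; leave it standing
- brush: brush 170 mm long lying on the table along its x; leave it
Not all that is in view belongs to the job. Leave any red look-alike of the s_hook alone.

How it is judged:
On the way, in this order (a step that is already met when the one before it is completed fails the run):
1. the S-hook is off the T-bar (contact force between s_hook and t_bar below 0.02 N and distance of s_hook from where it was at the start of the episode above 0.05 m), for 0.2 s.
2. the plaque hangs by its hole in the S-hook's lower bend, lifted clear of the rack (distance between plaque_hole and hook_lower below 0.011 m and contact force between plaque and s_hook above 0.1 N and contact force between plaque and drying_rack below 0.02 N and height (world z) of plaque_hole above 0.12 m), for 0.2 s.
At the end, for the whole second after the job is handed in: the S-hook hangs by its upper bend on the drying rail in the free place, the plaque hangs plumb (within 0.35 rad) by its hole in the hook's lower bend (hole centre within 11 mm of the wire) with its hole within 40 mm sideways of the drip tray's centre, and both are at rest (under 0.06 m/s) (x of hook_upper in the frame of rail between -0.014 and 0.014 m and z of hook_upper in the frame of rail between 0.002 and 0.014 m and contact force between s_hook and drying_rail above 0.1 N and distance between plaque_hole and hook_lower below 0.011 m and contact force between plaque and s_hook above 0.1 N and angle between plaque's own x axis and vertical below 0.35 rad and horizontal distance between plaque_hole and drip_tray below 0.04 m and linear speed of each of plaque, s_hook below 0.06 m/s); the robot touches nothing.
It fails at once if the gripper or arm touches the varnished plaque (contact force between any of the fingers, the arm and plaque above 0.3 N).
It fails at once if the varnished plaque is dropped (height (world z) of plaque_hole below 0.06 m).
It fails at once if a piece already hanging on the rail is displaced by more than 40 mm (distance of any of hung_hook_b, hung_hook_c, hung_plaque_b, hung_plaque_c from where it was at the start of the episode above 0.04 m).
It fails at once if the coaster, bangle, varnish jar or brush is displaced by more than 50 mm (distance of any of coaster, bangle, varnish_jar, brush from where it was at the start of the episode above 0.05 m).
It also fails if it takes over 72 s, if anything falls off the work surface, if the arm or the gripper's body presses on something with over 40 N, if the wrist force passes 120 N, or if a joint passes its speed limit or range.

ROBOT

A 7-joint arm with a two-finger parallel gripper is mounted at the origin on the work surface. World frame = base frame: x ahead of the robot, y to its left, z up, the work surface at z = 0. Lengths are in m, angles in rad, forces in N, time in s.
With the tool pointing down it reaches from about 0.35 to 0.9 m from the base axis. Payload 19.9 kg.
Tool frame: the origin (TCP) lies between the finger pads; the fingertips stand 19 mm ahead of it and the grasp point (between the pads) is the TCP; z points along the fingers, y is the direction in which the jaws open and shut (so a half turn about z gives the same grasp; the last joint's range is limited). The gripper opens to 94 mm and grips with 3 to 60 N. Pads are 16 mm wide; open, the fingers measure 119 mm over their backs; the gripper's body (75 mm by 177 mm) begins 78 mm behind the grasp point.
Start: joints at [-1.226, 0.417, -0.01, 1.614, 0.005, 1.111, -0.053], TCP at [0.235, 0.579, 0.224] pointing down, gripper open.
Joint ranges: [-2.81, 2.81], [-0.39, 2.02], [-1.27, 1.25], [0.06, 2.57], [-1.19, 4.33], [0.19, 2], [-2.82, 2.82]. Speed limits (rad/s): [1.89, 1.89, 2.39, 2.39, 3.01, 3.01, 3.01].

INTERFACE

Orientations are given as a 3x3 rotation matrix whose columns are the frame's x, y, z axes.
In Python, from rig import robot gives the robot as it stands. Calls block until the motion is done:
- robot.move_ptp(position, orientation): joint-space move of the TCP to a pose.
- robot.move_linear(position, velocity=0.15, frame=None, threshold=None): straight line of the TCP; frame=None keeps the orientation; velocity is the mean speed in m/s. With threshold (N) it stops when the force on the tool has changed by that much, and returns True; else False.
- robot.goto_joints(angles): joint-space move.
- robot.gripper_to(opening): finger opening in m; the grip force is fixed at half the most; returns when the fingers have stopped.
- robot.pause(seconds).
- robot.ik(position, orientation): joint angles nearest the present ones, or None.
- robot.get_state(): the state.
- robot.grab_frame(name): name is "scene" or "top" or "wrist"; returns the picture (400x640x3 uint8, red, green, blue); there is no depth.
- robot.camera_info(name): a dict with "fx", "fy", "cx", "cy" (pixels), "rvec" (rotation vector, rad) and "tvec" (3), from world to camera coordinates, as OpenCV has them. Camera axes: x right, y down, z forward; pixel columns grow to the right and rows downward; lengths in m; the calibration is good to about 2 mm. A picture is of the moment at which its call begins: read the wrist's pose just before it. camera_info takes no time and is no camera call; for the wrist camera it gives the pose at the moment of the call.
A pose or a line that the arm cannot do raises robot.PlanningError and nothing moves.
- robot.sign_off(): hands the job in, once; it reports no verdict.
The state is a dict: "time": time; "qpos": joint angles; "joint_vel": joint speeds; "effort": joint torques, N m; "ee_pos": TCP position; "tool_rot": TCP orientation; "force": force on the tool from outside, world axes, zero at the start; "moment": the same for the moment, N m; "opening": finger opening in m.
Only numpy, scipy, OpenCV 4.12 (cv2) and the standard library are available. Lean on these libraries where they do the work, as an engineer would, in place of code of your own. Each camera call takes 0.05 s, during which the arm holds its last target.

## Working session

There is one attempt and no reset: what is moved stays moved. The work goes in short steps, each a Python script; the robot and the scene stay as the last script left them, time stands still between calls to the robot, and variables do not carry over. Pictures are saved under pics/ and viewed, and the job is handed in when it is done.

```bash
mkdir -p pics; ls
python3 - <<'E'
from rig import robot
import cv2,numpy as np
for n in ["scene","top","wrist"]:
    c=robot.camera_info(n); print(n,{k:np.round(v,4).tolist() for k,v in c.items()})
    im=robot.grab_frame(n); cv2.imwrite(f"pics/{n}0.png",im[:,:,::-1])
s=robot.get_state(); print(s['time'],s['ee_pos'],s['tool_rot'],s['opening'])
E
```

```text
pics
scene {'fx': 430.5992, 'fy': 430.5992, 'cx': 312.8725, 'cy': 197.1577, 'rvec': [0.802, 2.6639, -0.9754], 'tvec': [0.411, -0.1279, 1.4396]}
top {'fx': 508.8952, 'fy': 508.8952, 'cx': 320.9531, 'cy': 201.8633, 'rvec': [2.1139, -2.1581, 0.14], 'tvec': [0.0623, 0.5419, 1.376]}
wrist {'fx': 309.7331, 'fy': 309.7331, 'cx': 320.4466, 'cy': 201.1838, 'rvec': [-2.4267, -1.6316, -0.2054], 'tvec': [-0.6244, -0.0247, 0.3903]}
0.15 [0.23508819 0.57881592 0.22400063] [[-9.26497962e-01  3.76299679e-01 -2.79994284e-04]
 [ 3.76299778e-01  9.26497565e-01 -8.60066860e-04]
 [-6.42288616e-05 -9.02211980e-04 -9.99999591e-01]] 0.09386811962959095
```

View pics/scene0.png

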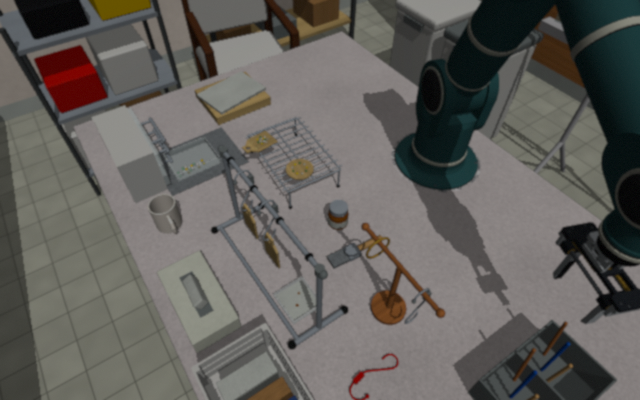

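View pics/top0.png

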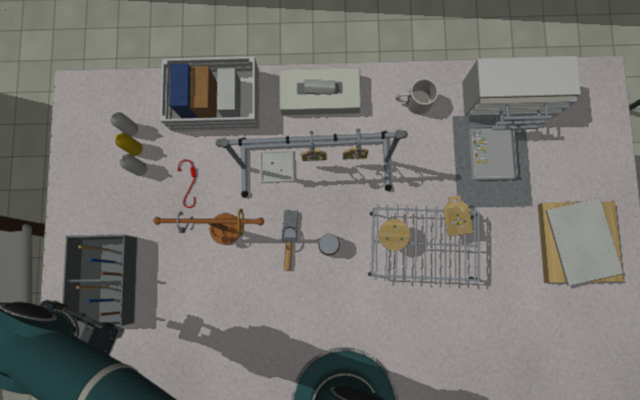

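View pics/wrist0.png

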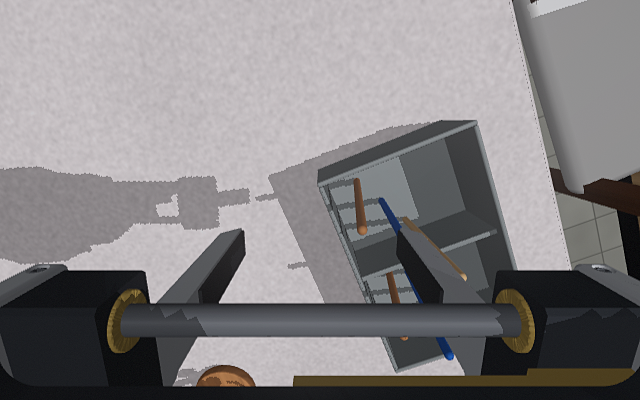

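The pictures show these candidates for the spare hook:
- grey hook on the T-bar's left arm: scene (418,305), top (182,222)
- brass bangle on the other arm: scene (376,245), top (238,222)
- red look-alike on the table: scene (372,375), top (188,183)
- the two hung hooks: top (312,140) and (355,138)

By the description it is the grey one on the T-bar. I'll check it in a close crop.

```bash
cat > h.py <<'E'
import numpy as np, cv2
from scipy.spatial.transform import Rotation as R
def cam(c):
    Rm=cv2.Rodrigues(np.array(c['rvec'],float))[0]; t=np.array(c['tvec'],float).ravel()
    K=np.array([[c['fx'],0,c['cx']],[0,c['fy'],c['cy']],[0,0,1]]); return K,Rm,t
def proj(c,P):
    K,Rm,t=cam(c); p=(K@(Rm@np.atleast_2d(P).T+t[:,None])).T; return p[:,:2]/p[:,2:]
def ray(c,uv):
    K,Rm,t=cam(c); d=Rm.T@np.linalg.inv(K)@np.array([uv[0],uv[1],1.]); return -Rm.T@t, d/np.linalg.norm(d)
def onz(c,uv,z):
    o,d=ray(c,uv); return o+d*(z-o[2])/d[2]
def tri(obs):
    A=np.zeros((3,3));b=np.zeros(3)
    for c,uv in obs:
        o,d=ray(c,uv); M=np.eye(3)-np.outer(d,d); A+=M;b+=M@o
    x=np.linalg.solve(A,b); return x
def crop(path,out,u0,v0,w,h,s):
    im=cv2.imread(path)[v0:v0+h,u0:u0+w]; cv2.imwrite(out,cv2.resize(im,None,fx=s,fy=s,interpolation=cv2.INTER_CUBIC))
E
python3 - <<'E'
from h import *
crop('pics/scene0.png','pics/c1.png',340,210,130,130,6)if 0 else crop('pics/scene0.png','pics/c1.png',340,215,120,110,5)
crop('pics/top0.png','pics/c2.png',145,195,120,60,6)
crop('pics/top0.png','pics/c3.png',360,185,140,110,5)
crop('pics/top0.png','pics/c4.png',210,120,210,80,3.8)
E
```

```text
(no output)
```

View pics/c1.png

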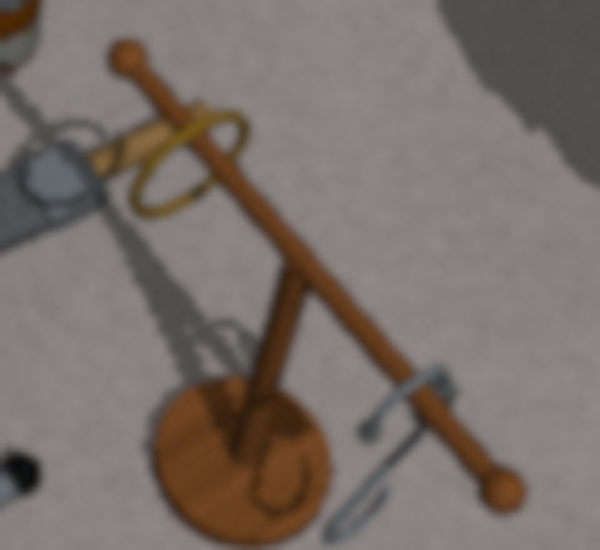

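View pics/c2.png

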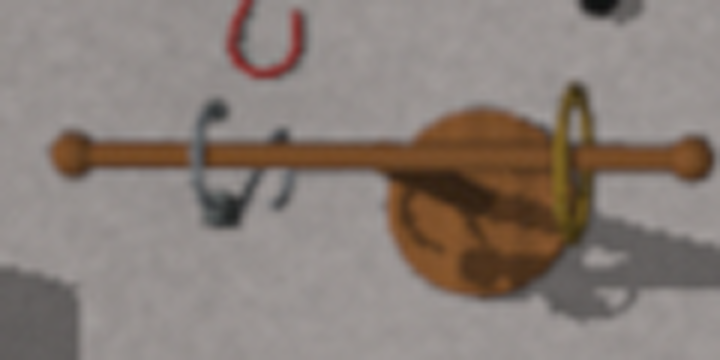

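View pics/c3.png

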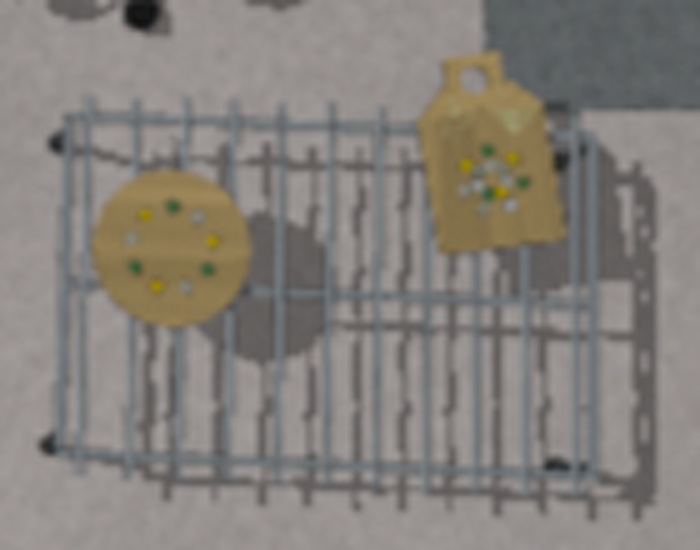

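View pics/c4.png

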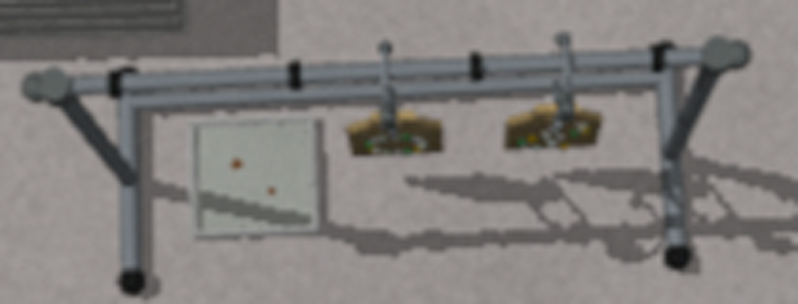

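c1 and c2 show the grey hook on the T-bar's +y arm. In c2 its upper bend crosses the bar at about (200,155), the grip is at (222,212), and the ball tip at (217,108). The tray is under the rail's left (+y) place, and the plaque hole in c3 is at (473,78).

Run:
```python
from rig import robot
from h import *
T=robot.camera_info('top'); S=robot.camera_info('scene')
print('camT',ray(T,(0,0))[0],'camS',ray(S,(0,0))[0])
u=lambda x,y,u0,v0,s:(u0+(x+.5)/s-.5,v0+(y+.5)/s-.5)
P={}
for n,uv,z in [('ballL',u(72,154,145,195,6),.205),('ballR',u(692,158,145,195,6),.205),('hooktopbar',u(199,155,145,195,6),.215),('balltip',u(217,108,145,195,6),.187),('grip',u(222,208,145,195,6),.18),
 ('hole',u(473,78,360,185,5),.091),('tabL',u(443,60,360,185,5),.091),('tabR',u(500,53,360,185,5),.091),('nearL',u(441,252,360,185,5),.091),('nearR',u(566,240,360,185,5),.091),
 ('stop1',u(122,82,210,120,3.8),.28),('stop2',u(295,74,210,120,3.8),.28),('stop3',u(476,66,210,120,3.8),.28),('stop4',u(661,57,210,120,3.8),.28),
 ('trayA',u(194,122,210,120,3.8),.012),('trayB',u(321,117,210,120,3.8),.012),('trayC',u(325,232,210,120,3.8),.012),('trayD',u(198,238,210,120,3.8),.012),
 ('rackA',u(68,120,360,185,5),.085),('rackB',u(590,132,360,185,5),.085),('rackC',u(600,470,360,185,5),.085),('rackD',u(55,450,360,185,5),.085)]:
    P[n]=onz(T,uv,z); print(n,np.round(P[n],4))
print('tri ballL',tri([(T,u(72,154,145,195,6)),(S,u(502,490,340,215,5))]),'ballR',tri([(T,u(692,158,145,195,6)),(S,u(127,57,340,215,5))]))
print('tri balltip',tri([(T,u(217,108,145,195,6)),(S,u(370,430,340,215,5))]))
print('tri hookcrest',tri([(T,u(199,155,145,195,6)),(S,u(420,382,340,215,5))]))
```

```text
camT [0.3332724  0.02836284 1.44188044] camS [0.90413805 0.63243577 1.01989995]
ballL [0.4818 0.4536 0.205 ]
ballR [0.4747 0.1989 0.205 ]
hooktopbar [0.479  0.3983 0.215 ]
balltip [0.5019 0.3996 0.187 ]
grip [0.4608 0.3987 0.18  ]
hole [ 0.5322 -0.3059  0.091 ]
tabL [ 0.5423 -0.2905  0.091 ]
tabR [ 0.5454 -0.321   0.091 ]
nearL [ 0.4395 -0.2836  0.091 ]
nearR [ 0.4445 -0.3498  0.091 ]
stop1 [0.656  0.2312 0.28  ]
stop2 [0.6585 0.1237 0.28  ]
stop3 [0.6608 0.0114 0.28  ]
stop4 [ 0.6637 -0.103   0.28  ]
trayA [0.6978 0.2229 0.012 ]
trayB [0.6993 0.1262 0.012 ]
trayC [0.6104 0.1242 0.012 ]
trayD [0.608  0.2201 0.012 ]
rackA [ 0.5151 -0.0896  0.085 ]
rackB [ 0.5025 -0.3679  0.085 ]
rackC [ 0.3239 -0.3616  0.085 ]
rackD [ 0.3398 -0.0767  0.085 ]
tri ballL [0.48226124 0.45325773 0.2045099 ] ballR [0.47516949 0.19843761 0.20474811]
tri balltip [0.50166491 0.39913093 0.18869043]
tri hookcrest [0.47968436 0.40004276 0.2092603 ]
```

```bash
cat >> h.py <<'E'
def tool(yaw,a):
    """hook-x heading yaw; tool tilted back by a"""
    c,s=np.cos(a),np.sin(a)
    return R.from_euler('z',yaw).as_matrix()@np.array([[-c,0,s],[0,1,0],[-s,0,-c]])
E
python3 - <<'E'
from rig import robot
from h import *
T=robot.camera_info('top')
for uv in [(470,180),(518,180),(470,205),(525,120)]: print('tray',onz(T,uv,.02))
W=robot.camera_info('wrist'); s=robot.get_state()
o,_=ray(W,(0,0)); K,Rm,t=cam(W)
print('cam in tool',s['tool_rot'].T@(o-s['ee_pos']), (s['tool_rot'].T@Rm.T).round(3).tolist())
for a in (15,20,25):
  a=np.radians(a)
  for n,p,y in [('app',(.42,.40,.28),0),('grasp',(.4603,.3995,.173),0),('lift',(.4603,.3995,.22),0),('back',(.38,.3995,.30),0),('mid',(.38,0.05,.34),0),('pl',(.38,-.31,.34),.107),('pre',(.56,-.303,.25),.107),('low',(.56,-.303,.15),.107),('in',(.524,-.307,.153),.107),('up',(.44,-.31,.35),.107),('rail',(.56,.178,.40),.023),('rail2',(.637,.177,.30),.023),('rail3',(.637,.177,.248),.023)]:
    q=robot.ik(p,tool(y,a)); print(n,None if q is None else np.round(q,2).tolist())
E
```

```text
tray [ 0.59940763 -0.371215    0.02      ]
tray [ 0.59631015 -0.50592172  0.02      ]
tray [ 0.52807629 -0.36676429  0.02      ]
tray [ 0.77097074 -0.53921888  0.02      ]
cam in tool [ 0.07278935  0.00017261 -0.15927552] [[-0.001, -0.968, -0.25], [1.0, -0.001, -0.001], [0.0, -0.25, 0.968]]
app [-0.99, 0.19, 0.07, 1.81, 0.23, 0.99, 0.54]
grasp [-0.93, 0.36, 0.08, 1.86, 0.25, 0.77, 0.55]
lift [-0.93, 0.3, 0.08, 1.82, 0.23, 0.86, 0.57]
back [-1.05, 0.13, 0.06, 1.84, 0.24, 1.04, 0.47]
mid [-0.85, -0.38, 0.42, 2.16, 0.29, 1.11, 1.04]
pl [-0.35, -0.1, 1.04, 1.93, -0.11, 1.08, 2.42]
pre [-0.22, 0.46, 0.98, 1.76, -0.67, 1.02, 2.69]
low [0.0, 0.5, 0.68, 1.84, -0.68, 0.8, 2.73]
in [0.07, 0.43, 0.61, 1.91, -0.62, 0.77, 2.73]
up [1.18, 0.08, -0.55, 1.79, -0.15, 1.09, 2.37]
rail [-0.7, 0.09, 0.31, 1.67, 0.07, 1.14, 1.18]
rail2 [-0.56, 0.29, 0.26, 1.65, 0.01, 0.96, 1.26]
rail3 [-0.54, 0.33, 0.23, 1.72, 0.01, 0.85, 1.26]
app [-1.05, 0.17, 0.09, 1.86, 0.34, 0.93, 0.43]
grasp [-1.0, 0.34, 0.12, 1.91, 0.36, 0.7, 0.42]
lift [-1.0, 0.28, 0.11, 1.87, 0.34, 0.8, 0.46]
back [-1.11, 0.11, 0.08, 1.89, 0.35,
[... 332 characters left out ...]
, 1.05, 1.12]
rail2 [-0.6, 0.25, 0.28, 1.72, 0.06, 0.84, 1.22]
rail3 [-0.58, 0.3, 0.24, 1.79, 0.06, 0.74, 1.2]
app [-1.12, 0.15, 0.12, 1.91, 0.45, 0.89, 0.31]
grasp [-1.08, 0.33, 0.16, 1.96, 0.5, 0.65, 0.27]
lift [-1.06, 0.26, 0.14, 1.92, 0.47, 0.75, 0.33]
back [-1.18, 0.09, 0.1, 1.93, 0.46, 0.96, 0.26]
mid None
pl [-0.29, -0.21, 1.01, 2.02, -0.17, 0.95, 2.49]
pre [0.06, 0.3, 0.63, 1.86, -0.66, 0.81, 2.73]
low [1.03, 0.44, -0.55, 1.92, -0.09, 0.49, 2.31]
in [1.22, 0.43, -0.72, 1.98, 0.0, 0.49, 2.27]
up [-0.32, -0.04, 1.06, 1.93, -0.35, 0.97, 2.57]
rail [-0.83, -0.01, 0.38, 1.8, 0.22, 0.95, 1.05]
rail2 [-0.65, 0.21, 0.3, 1.8, 0.12, 0.73, 1.15]
rail3 [-0.61, 0.26, 0.26, 1.86, 0.13, 0.62, 1.13]
```

Run:
```python
from rig import robot
from h import *
a=np.radians(16); Rt=tool(0.0,a)
g=np.array([.4605,.399,.173])
robot.gripper_to(.06)
robot.move_ptp(g-0.10*Rt[:,2],Rt)
s=robot.get_state();W=robot.camera_info('wrist');im=robot.grab_frame('wrist');cv2.imwrite('pics/w1.png',im[:,:,::-1])
np.save('w1.npy',W,allow_pickle=True)
print(s['time'],s['ee_pos'],s['qpos'])
for n,P in [('grip',g),('griptop',g+[0,0,.015]),('gripbot',g-[0,0,.015]),('crest',g+[.02,0,.042]),('ball',g+[.04,0,.019]),('tip',g+[.008,0,-.074]),('low',g+[.025,0,-.1])]: print(n,proj(W,P).round(1))
```

```text
1.9 [0.43215162 0.40004372 0.26891935] [-0.98291921  0.21297181  0.07727348  1.81817291  0.24873269  0.95179456
  0.53377898]
grip [[319.1 208.9]]
griptop [[319.  218.5]]
gripbot [[319.1 200.2]]
crest [[319.  258.7]]
ball [[319.2 258.7]]
tip [[319.3 179.3]]
low [[319.4 182.4]]
```

View pics/w1.png

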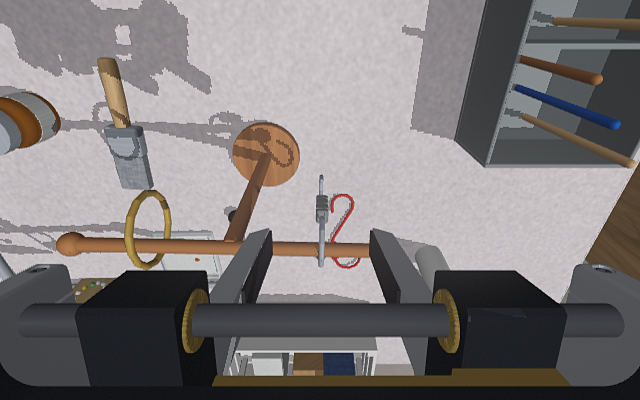

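The wrist view shows the grey hook's grip at (322,207) between the fingers, within 3 px of the prediction (319,209). The red look-alike lies on the table behind it at (345,230). I'll grasp the grey one.

Run:
```python
from rig import robot
from h import *
a=np.radians(16); Rt=tool(0.0,a)
g=np.array([.4605,.4010,.173])
robot.move_linear(g-0.10*Rt[:,2],.1,Rt)
print(robot.move_linear(g,.1,Rt,threshold=8))
s=robot.get_state();print(s['ee_pos'],s['force'])
robot.gripper_to(.0)
s=robot.get_state();print(s['time'],s['ee_pos'],s['opening'],s['force'])
W=robot.camera_info('wrist');im=robot.grab_frame('wrist');cv2.imwrite('pics/w2.png',im[:,:,::-1])
im=robot.grab_frame('scene');cv2.imwrite('pics/s2.png',im[:,:,::-1]);crop('pics/s2.png','pics/s2c.png',340,180,130,150,4)
for n,P in [('grip',g),('griptop',g+[0,0,.015]),('gripbot',g-[0,0,.015]),('ball',g+[.04,0,.019]),('tip',g+[.008,0,-.074])]: print(n,proj(W,P).round(1))
```

```text
False
[0.46055605 0.40129032 0.17359834] [ 0.09500148 -0.1560908  -0.54436014]
4.175 [0.46052387 0.40099049 0.17303115] 0.009995561663671541 [-0.12089106  0.23250561 -0.27685276]
grip [[320.3 256.6]]
griptop [[320.3 275.8]]
gripbot [[320.3 240. ]]
ball [[320.4 332.8]]
tip [[320.4 201.5]]
```

View pics/w2.png

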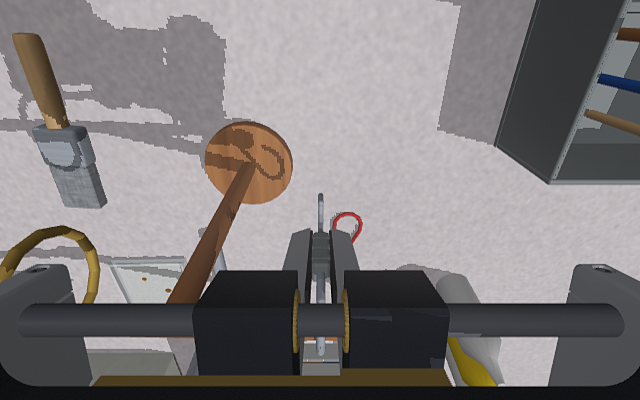

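View pics/s2c.png

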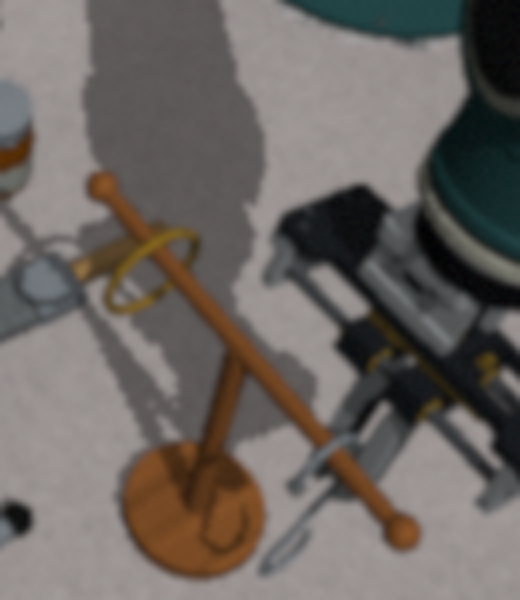

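Gripped: the opening is 10.0 mm and the grip sits between the pads around (321,250). The hook is still on the bar. Lifting, backing off, then travelling.

Run:
```python
from rig import robot
from h import *
a=np.radians(16); Rt=tool(0.0,a)
g=np.array([.4605,.4010,.173])
print(robot.move_linear(g+[0,0,.05],.12,threshold=10))
print(robot.move_linear(g+[-.08,0,.05],.15,threshold=10))
robot.move_linear(g+[-.08,0,.17],.2)
s=robot.get_state();print(s['time'],s['ee_pos'],s['qpos'],s['opening'],s['force'])
W=robot.camera_info('wrist');im=robot.grab_frame('wrist');cv2.imwrite('pics/w3.png',im[:,:,::-1])
p=s['ee_pos']
for n,P in [('griptop',p+[0,0,.015]),('gripbot',p-[0,0,.015]),('ball',p+[.04,0,.019]),('tip',p+[.008,0,-.074]),('low',p+[.025,0,-.1]),('lowR',p+[.041,0,-.084])]: print(n,proj(W,P).round(1))
Rp=tool(.107,a)
for pt in [(.40,0.,.36),(.42,-.15,.36),(.45,-.30,.36),(.56,-.303,.25),(.55,-.303,.153)]:
    q=robot.ik(pt,Rp); print(pt,None if q is None else np.round(q,2))
```

```text
False
False
6.275 [0.38057477 0.40055689 0.34168613] [-1.05071577  0.09710492  0.05495783  1.78639128  0.254338    1.11838183
  0.47845022] 0.00977884486364363 [-0.88692644 -0.48088109 -0.61387025]
griptop [[320.3 275.8]]
gripbot [[320.4 240. ]]
ball [[320.4 332.8]]
tip [[320.5 201.6]]
low [[320.6 203.2]]
lowR [[320.6 228.8]]
(0.4, 0.0, 0.36) [-0.52 -0.34  0.34  2.1   0.15  1.08  1.44]
(0.42, -0.15, 0.36) [-0.73 -0.37  0.84  2.02  0.24  1.1   1.72]
(0.45, -0.3, 0.36) [ 0.82  0.05 -0.19  1.79 -0.2   1.1   2.38]
(0.56, -0.303, 0.25) [ 0.68  0.31 -0.19  1.74 -0.13  0.87  2.26]
(0.55, -0.303, 0.153) [ 0.69  0.4  -0.19  1.85 -0.14  0.67  2.3 ]
```

View pics/w3.png

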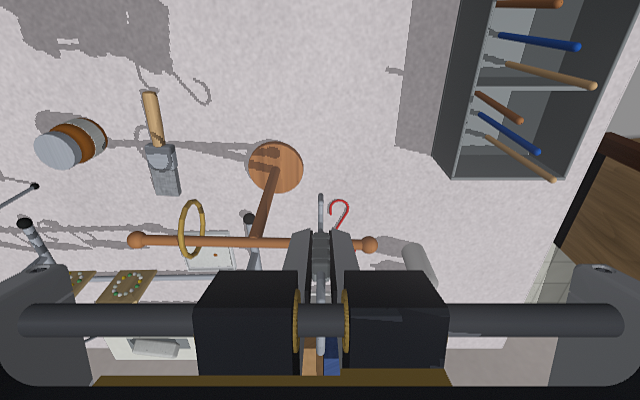

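Run:
```python
from rig import robot
from h import *
crop('pics/w3.png','pics/w3c.png',270,180,100,190,3)
a=np.radians(16); Rp=tool(.107,a)
robot.move_ptp((.45,-.31,.36),Rp)
s=robot.get_state();print(s['time'],s['ee_pos'],s['qpos'].round(2),s['force'])
W=robot.camera_info('wrist');im=robot.grab_frame('wrist');cv2.imwrite('pics/w4.png',im[:,:,::-1])
T=robot.camera_info('top'); print(onz(W,(320,200),.091))
im=robot.grab_frame('scene');cv2.imwrite('pics/s4.png',im[:,:,::-1])
print('pred hole',proj(W,[.5322,-.3059,.091]),'center',proj(W,[.442,-.3167,.091]))
```

```text
8.975 [ 0.45043595 -0.3093002   0.35996931] [ 0.84  0.07 -0.19  1.78 -0.2   1.1   2.4 ] [-0.04902225  0.38178973  0.07664097]
[ 0.57016792 -0.29697729  0.091     ]
pred hole [[316.62886411 176.76842825]] center [[315.32035042 113.28520151]]
```

View pics/w3c.png

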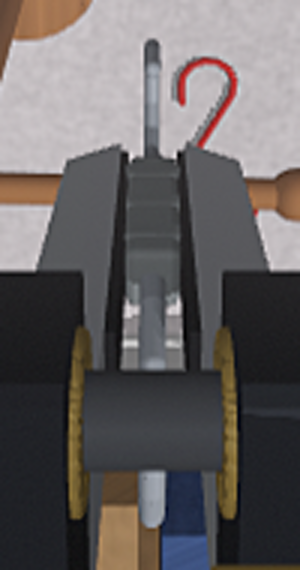

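View pics/w4.png

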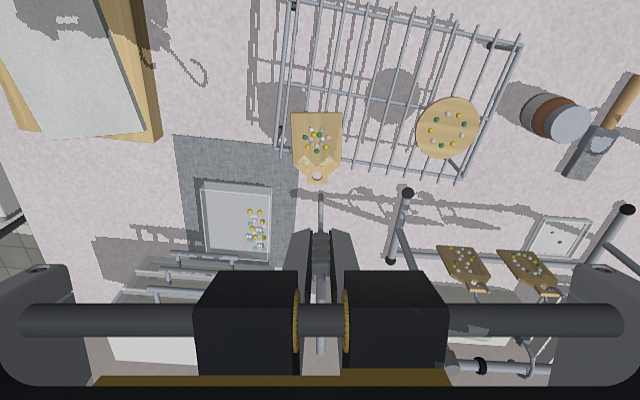

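Wrist view: the plaque's hole is at (317,176), against a prediction of (316.6,176.8) from the top camera, so the two cameras agree. The hook end shows at (321,193), about 5 px from its prediction, so I'll check the hook's pose in the hand.

Run:
```python
from rig import robot
from h import *
crop('pics/w4.png','pics/w4c.png',270,100,100,150,4)
W=robot.camera_info('wrist');p=robot.get_state()['ee_pos']; Ry=R.from_euler('z',.107).as_matrix()
for pit in (0,2,4):
  Rh=Ry@R.from_euler('y',pit,degrees=True).as_matrix()
  print(pit,{n:proj(W,p+Rh@np.array(v))[0].round(1).tolist() for n,v in dict(gripbotrear=(-.0065,0,-.015),gripbotfront=(.0065,0,-.015),griptoprear=(-.0065,0,.015),griptopfront=(.0065,0,.015),tip=(.008,0,-.074),tiprear=(.00575,0,-.074),tiptopend=(.008,0,-.0717),low=(.025,0,-.102),balltop=(.04,0,.019),ballfar=(.045,0,.014)).items()})
```

```text
0 {'gripbotrear': [320.2, 231.1], 'gripbotfront': [320.2, 248.5], 'griptoprear': [320.2, 266.2], 'griptopfront': [320.2, 284.9], 'tip': [320.3, 201.5], 'tiprear': [320.3, 198.9], 'tiptopend': [320.3, 203.0], 'low': [320.3, 201.9], 'balltop': [320.2, 332.7], 'ballfar': [320.3, 330.8]}
2 {'gripbotrear': [320.2, 230.7], 'gripbotfront': [320.2, 247.6], 'griptoprear': [320.2, 267.3], 'griptopfront': [320.2, 285.3], 'tip': [320.3, 198.4], 'tiprear': [320.3, 195.9], 'tiptopend': [320.3, 200.0], 'low': [320.3, 198.0], 'balltop': [320.2, 331.3], 'ballfar': [320.3, 329.0]}
4 {'gripbotrear': [320.2, 230.2], 'gripbotfront': [320.2, 246.7], 'griptoprear': [320.2, 268.4], 'griptopfront': [320.2, 285.6], 'tip': [320.3, 195.4], 'tiprear': [320.3, 192.9], 'tiptopend': [320.3, 197.1], 'low': [320.3, 194.0], 'balltop': [320.2, 329.8], 'ballfar': [320.3, 327.2]}
```

View pics/w4c.png

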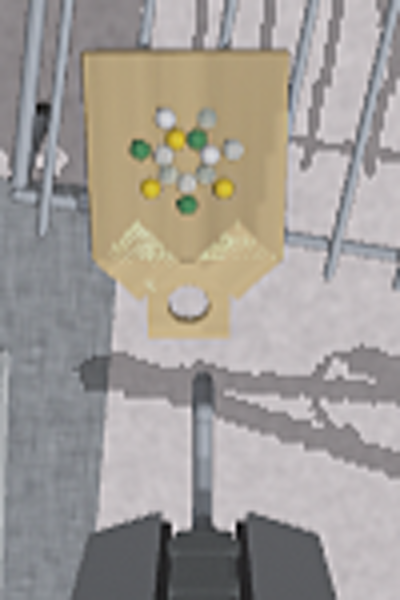

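Run:
```python
from h import *
crop('pics/s4.png','pics/s4c.png',200,60,200,150,4)
```

```text
(no output)
```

View pics/s4c.png

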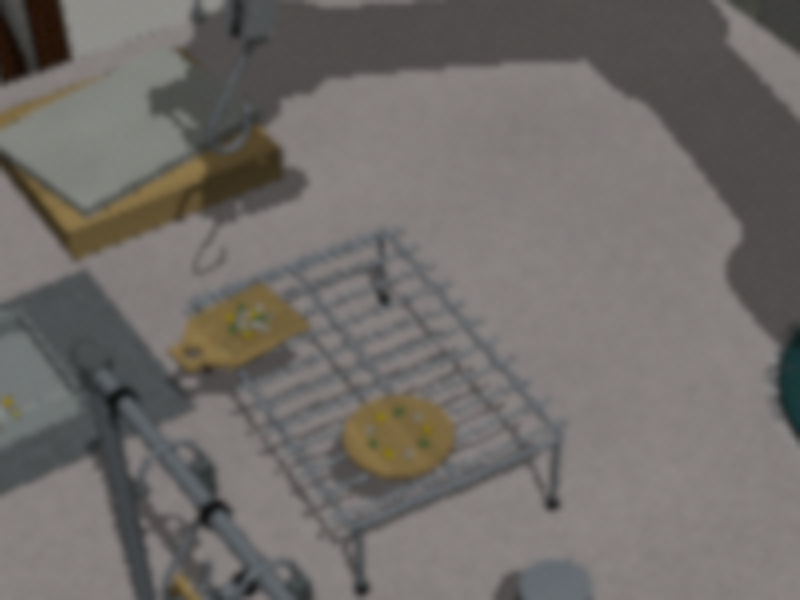

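```bash
cat > fit.py <<'E'
from h import *
th=np.linspace(0,np.pi,40)
up=np.c_[20-20*np.cos(th),0*th,20.25+20*np.sin(th)]
lo=np.c_[25+16*np.cos(th),0*th,-84-16*np.sin(th)]
tip=np.array([[8,0,-74.]])
def rows(W,p,Ry,pit,dx,dz):
    Rh=Ry@R.from_euler('y',pit,degrees=True).as_matrix()
    f=lambda v:proj(W,p+(Rh@(np.array(v)/1000).T).T+Ry@np.array([dx,0,dz])/1000)[:,1]
    Wc=cam(W); 
    pts=np.vstack([lo,tip]); rr=2.25/250*310
    ups=f(up); b=f([[40,0,14.]])
    return f(pts).min()-rr, ups.max()+2.25/155*310, b[0]+5/190*310, f([[-6.5,0,-15]])[0], f([[-6.5,0,15]])[0], f([[6.5,0,15]])[0]
if __name__=='__main__':
    from rig import robot
    W=robot.camera_info('wrist');p=robot.get_state()['ee_pos']; Ry=R.from_euler('z',.107).as_matrix()
    for pit in (0,2,4):
        for dx,dz in ((0,0),(2,0),(0,2),(0,-2)): print(pit,dx,dz,np.round(rows(W,p,Ry,pit,dx,dz),1))
E
python3 fit.py; python3 -c "
from h import *
crop('pics/w4.png','pics/w4d.png',300,180,42,190,3.1)
crop('pics/w4.png','pics/w4e.png',300,225,44,75,8)"
```

```text
0 0 0 [190.9 356.7 333.4 231.1 266.2 284.9]
0 2 0 [193.  359.2 335.7 233.9 269.2 287.6]
0 0 2 [192.1 360.5 336.4 233.2 269.  287.8]
0 0 -2 [189.8 353.1 330.5 229.2 263.5 282.1]
2 0 0 [187.3 356.3 331.9 230.7 267.3 285.3]
2 2 0 [189.5 358.7 334.1 233.4 270.3 288. ]
2 0 2 [188.5 360.  334.8 232.7 270.1 288.1]
2 0 -2 [186.2 352.7 329.  228.7 264.6 282.5]
4 0 0 [183.7 355.8 330.3 230.2 268.4 285.6]
4 2 0 [185.9 358.2 332.6 233.  271.3 288.4]
4 0 2 [184.9 359.4 333.2 232.2 271.2 288.5]
4 0 -2 [182.6 352.2 327.5 228.2 265.7 282.9]
```

View pics/w4d.png

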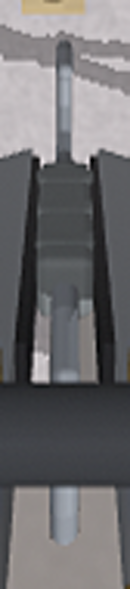

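View pics/w4e.png

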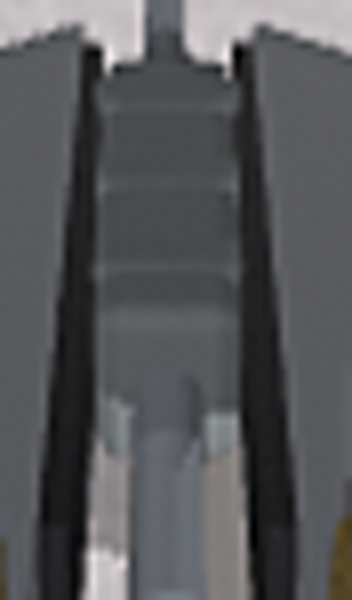

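Run:
```python
from rig import robot
from h import *
yaw=.107;a=np.radians(16); Rp=tool(yaw,a); ex=np.array([np.cos(yaw),np.sin(yaw),0])
hole=np.array([.5322,-.3059,0])
o=hole-.009*ex
pre=o+.03*ex
robot.move_linear(pre+[0,0,.26],.2,Rp)
print(robot.move_linear(pre+[0,0,.154],.12,Rp,threshold=6))
s=robot.get_state();print(s['time'],s['ee_pos'],pre,s['qpos'].round(2),s['force'])
W=robot.camera_info('wrist');im=robot.grab_frame('wrist');cv2.imwrite('pics/w5.png',im[:,:,::-1])
im=robot.grab_frame('top');cv2.imwrite('pics/t5.png',im[:,:,::-1])
im=robot.grab_frame('scene');cv2.imwrite('pics/s5.png',im[:,:,::-1])
crop('pics/w5.png','pics/w5c.png',240,60,160,180,4)
crop('pics/s5.png','pics/s5c.png',210,100,100,80,7)
print(proj(W,hole+[0,0,.091]),proj(W,hole+[0,0,.085]),proj(W,s['ee_pos']+.009*ex-[0,0,.075]))
```

```text
False
10.975 [ 0.55343456 -0.30389778  0.15482603] [ 0.5530799  -0.30365729  0.        ] [ 0.72  0.41 -0.23  1.84 -0.11  0.67  2.28] [0.26009101 0.31515067 0.13112023]
[[320.6821004  172.67738599]] [[320.68237085 169.08905298]] [[320.36767569 201.83752863]]
```

View pics/w5c.png

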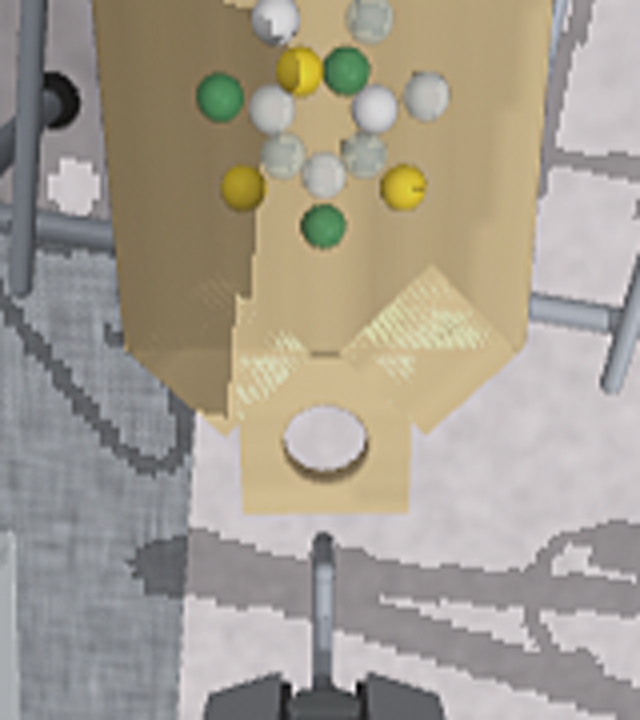

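View pics/s5c.png

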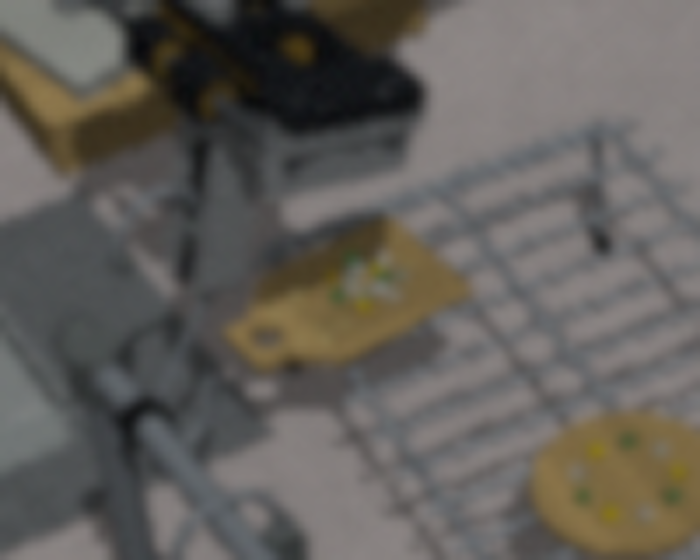

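The crop shows the hole at full-image (321.3,170) and the tip at (320.5,194), so they line up sideways. The hole is about 1.5 mm nearer than I had it. Moving the tip under it now.

Run:
```python
from rig import robot
from h import *
yaw=.107;a=np.radians(16); Rp=tool(yaw,a); ex=np.array([np.cos(yaw),np.sin(yaw),0])
hole=np.array([.5322,-.3059,0])-.0013*ex
o=hole-.009*ex
print(robot.move_linear(o+[0,.0003,.1535],.05,Rp,threshold=3))
s=robot.get_state();print(s['time'],s['ee_pos'],o,s['force'])
W=robot.camera_info('wrist');im=robot.grab_frame('wrist');cv2.imwrite('pics/w6.png',im[:,:,::-1])
crop('pics/w6.png','pics/w6c.png',240,60,160,180,4)
```

```text
False
11.9 [ 0.52213001 -0.30670149  0.15359127] [ 0.52195891 -0.307       0.        ] [ 0.48250094 -0.6274811  -0.21655545]
```

View pics/w6c.png

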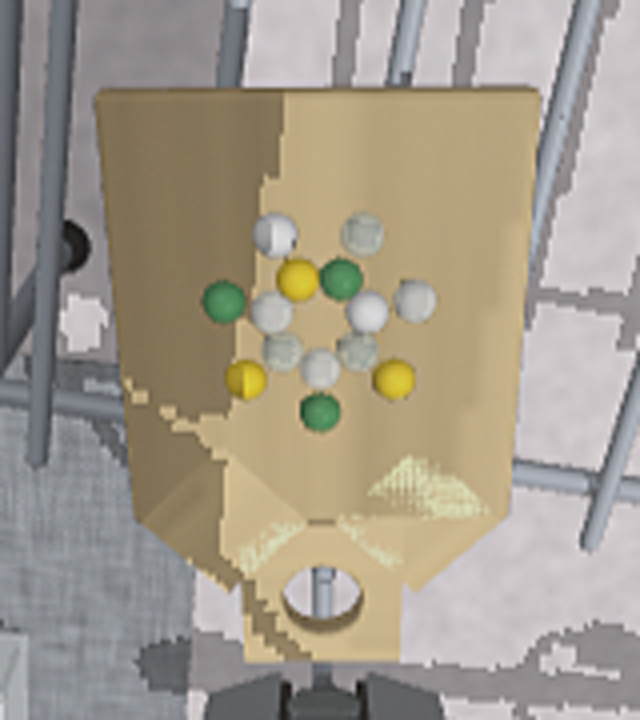

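The tip's round end shows at the far rim of the hole, crop (323,568). From this slanted view that is where a tip centred under the hole should appear. Lifting through it.

Run:
```python
from rig import robot
from h import *
p=robot.get_state()['ee_pos']
print(robot.move_linear(p+[0,0,.02],.05,threshold=3))
s=robot.get_state();print(s['time'],s['ee_pos'],s['force'])
im=robot.grab_frame('wrist');cv2.imwrite('pics/w7.png',im[:,:,::-1])
crop('pics/w7.png','pics/w7c.png',240,60,160,180,4)
```

```text
False
12.5 [ 0.52228042 -0.30667496  0.17378211] [-0.5440492   0.09088756  0.12973921]
```

View pics/w7c.png

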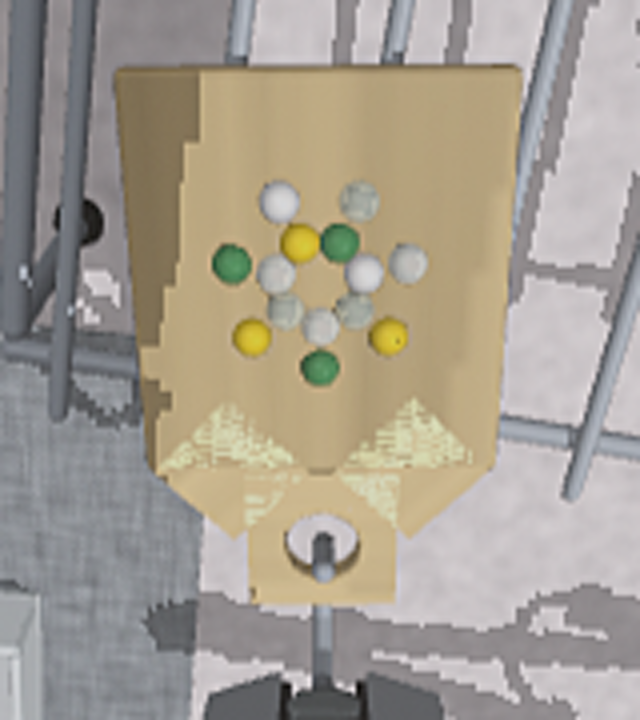

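The tip stands up through the hole, at crop (322,535–580). Next I lift the plaque along an arc so it pivots on its near end.

Run:
```python
from rig import robot
from h import *
yaw=.107; ex=np.array([np.cos(yaw),np.sin(yaw),0])
p=robot.get_state()['ee_pos']; p0=p+[0,0,.0105]
print(robot.move_linear(p0,.04,threshold=4))
for th,sl in ((20,5),(40,10),(60,14)):
    t=np.radians(th)
    q=p0-ex*(.0905*(1-np.cos(t))+sl/1000)*.9+np.array([0,0,.0905*np.sin(t)])
    r=robot.move_linear(q,.06,threshold=5)
    s=robot.get_state();print(th,r,s['time'],s['ee_pos'].round(4),s['force'].round(2))
    if r: break
im=robot.grab_frame('wrist');cv2.imwrite('pics/w8.png',im[:,:,::-1])
im=robot.grab_frame('scene');cv2.imwrite('pics/s8.png',im[:,:,::-1])
crop('pics/s8.png','pics/s8c.png',190,40,130,130,5);crop('pics/w8.png','pics/w8c.png',220,60,200,190,4)
```

```text
False
20 False 13.65 [ 0.5127 -0.3076  0.2149] [ 0.06 -0.51 -0.16]
40 False 14.35 [ 0.4942 -0.3096  0.2422] [-0.23  0.88 -0.5 ]
60 False 15.0417 [ 0.4691 -0.3123  0.2624] [ 0.23  0.55 -0.11]
```

View pics/w8c.png

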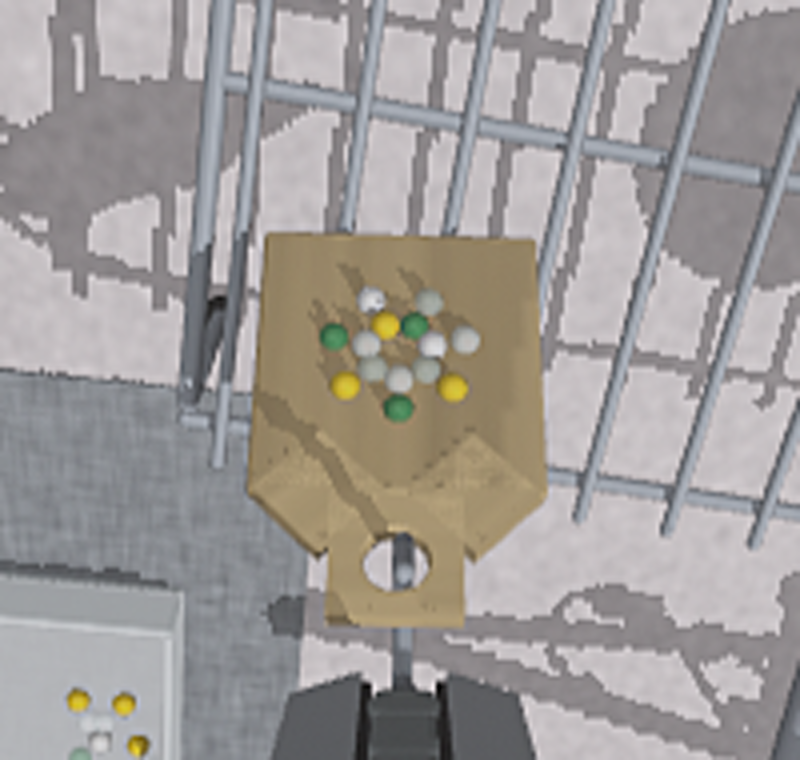

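View pics/s8c.png

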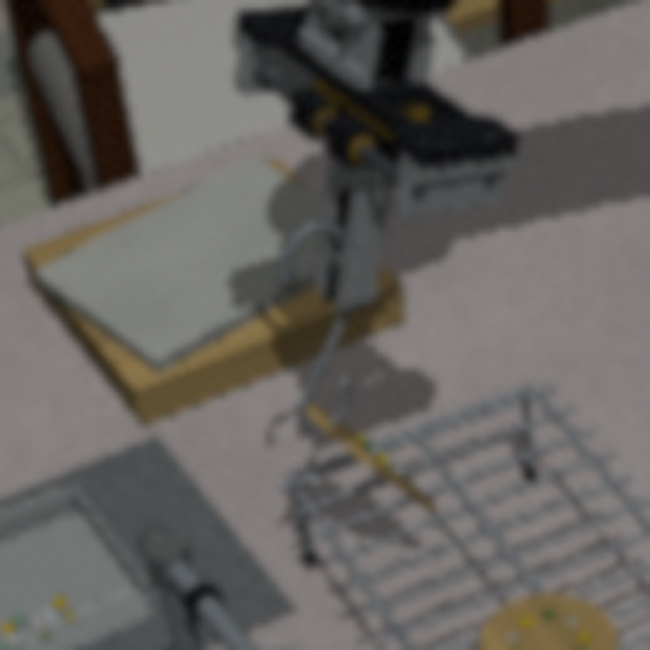

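The plaque hangs in the lower bend, tilted at about 45°, with the tip through the hole at crop (403,565). Continuing the arc and then lifting clear.

Run:
```python
from rig import robot
from h import *
yaw=.107; ex=np.array([np.cos(yaw),np.sin(yaw),0])
p0=np.array([ .5222,-.3067,.1842])
for th,sl in ((75,16),(88,17)):
    t=np.radians(th)
    q=p0-ex*(.0905*(1-np.cos(t))+sl/1000)*.9+np.array([0,0,.0905*np.sin(t)+(.01 if th>80 else 0)])
    r=robot.move_linear(q,.05,threshold=5)
    s=robot.get_state();print(th,r,s['time'],s['ee_pos'].round(4),s['force'].round(2))
robot.move_linear(q+[0,0,.03],.04); robot.move_linear(q+[0,0,.085],.08)
robot.pause(.5)
s=robot.get_state();print(s['time'],s['ee_pos'].round(4),s['force'].round(2))
im=robot.grab_frame('wrist');cv2.imwrite('pics/w9.png',im[:,:,::-1])
im=robot.grab_frame('scene');cv2.imwrite('pics/s9.png',im[:,:,::-1])
crop('pics/s9.png','pics/s9c.png',190,20,130,130,5)
for pt in [(.47,-.25,.37),(.50,0,.37),(.56,.177,.37),(.637,.177,.30)]:
    q=robot.ik(pt,tool(.06 if pt[1]<.1 else .023,np.radians(16))); print(pt,None if q is None else np.round(q,2))
```

```text
75 False 15.7583 [ 0.4478 -0.3148  0.2717] [ 0.58  0.23 -0.95]
88 False 16.375 [ 0.4288 -0.3168  0.2847] [ 0.15  0.08 -0.89]
18.6167 [ 0.4288 -0.3167  0.3696] [ 0.33  0.3  -1.64]
(0.47, -0.25, 0.37) [ 0.8   0.02 -0.29  1.81 -0.17  1.09  2.21]
(0.5, 0, 0.37) [ 0.6  -0.08 -0.62  1.89 -0.07  1.04  1.64]
(0.56, 0.177, 0.37) [ 0.51  0.2  -1.06  1.7   0.35  1.11  0.96]
(0.637, 0.177, 0.3) [ 0.35  0.42 -0.94  1.64  0.54  1.05  0.87]
```

View pics/w9.png

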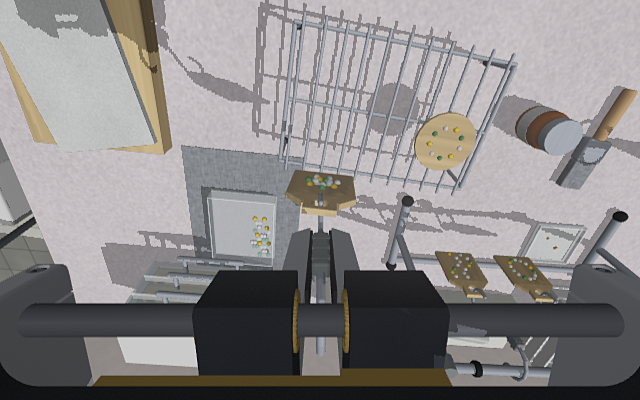

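View pics/s9c.png

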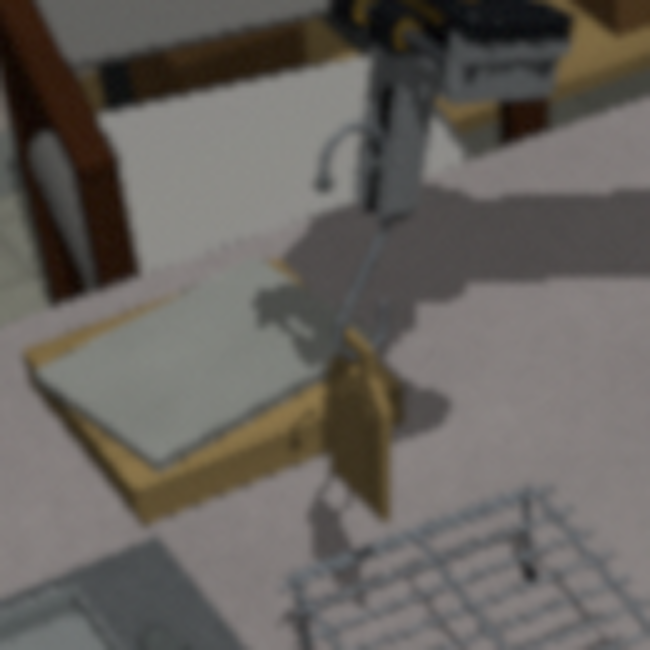

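The plaque hangs plumb from the lower bend, clear of the rack (crop about (360,420)). Carrying it to the rail.

Run:
```python
from rig import robot
from h import *
a=np.radians(16)
for pt,y in [((.47,-.22,.375),.08),((.50,0,.375),.05),((.55,.178,.375),.023)]:
    robot.move_linear(pt,.13,tool(y,a))
    s=robot.get_state();print(s['time'],s['ee_pos'].round(4),s['qpos'].round(2),s['force'].round(2),s['opening'])
robot.pause(.5)
W=robot.camera_info('wrist');im=robot.grab_frame('wrist');cv2.imwrite('pics/w10.png',im[:,:,::-1])
im=robot.grab_frame('top');cv2.imwrite('pics/t10.png',im[:,:,::-1])
im=robot.grab_frame('scene');cv2.imwrite('pics/s10.png',im[:,:,::-1])
for st in [(.656,.2312,.28),(.6585,.1237,.28),(.6608,.0114,.28)]: print(proj(W,st))
```

```text
19.675 [ 0.4697 -0.2207  0.3749] [ 0.79 -0.01 -0.31  1.83 -0.17  1.09  2.18] [ 0.16  0.   -0.76] 0.009686100685279466
21.5333 [ 0.5    -0.0005  0.375 ] [ 0.58 -0.08 -0.6   1.88 -0.06  1.05  1.62] [-0.01  0.14 -0.67] 0.010011461888441826
23.1083 [0.55   0.1774 0.375 ] [ 0.33  0.13 -0.83  1.71  0.25  1.1   1.03] [-0.24 -0.4  -0.48] 0.009814966837872969
[[371.44665255 276.44343335]]
[[263.59298162 276.5734482 ]]
[[150.91234022 276.47843795]]
```

View pics/w10.png

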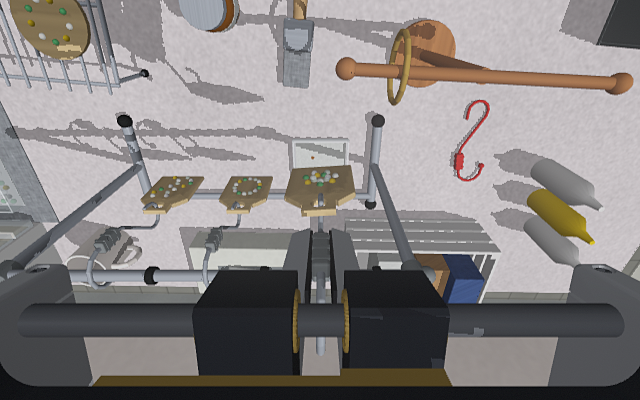

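View pics/s10.png

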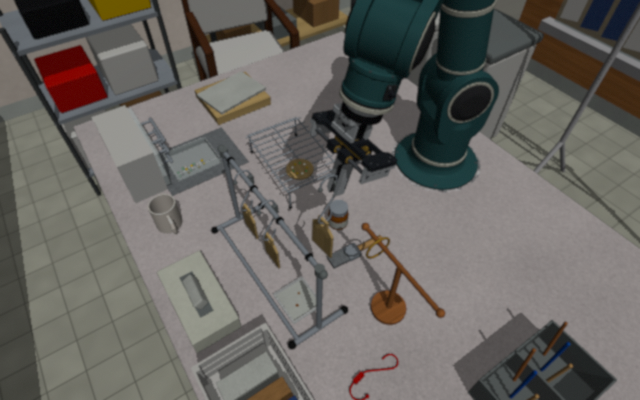

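View pics/t10.png

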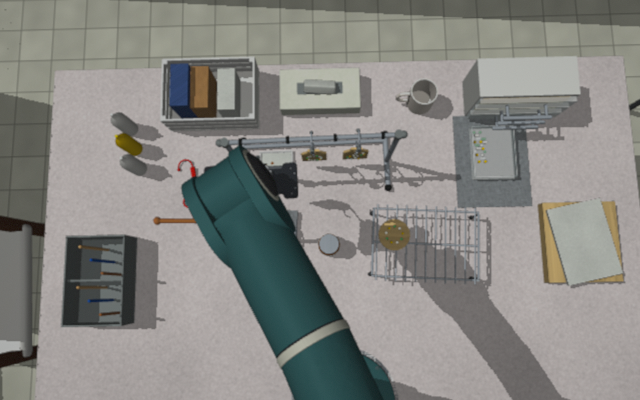

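The wrist view shows the rail stopper at (151,276), against a prediction of (150.9,276.5), so the rail position is confirmed. The plaque hangs at (320,185) with the tray at (320,152) behind it. Now hooking onto the rail.

Run:
```python
from rig import robot
from h import *
Rt=tool(.023,np.radians(16)); y=.177
def go(x,z,v,th=6):
    r=robot.move_linear((x,y,z),v,Rt,threshold=th); s=robot.get_state(); print(r,s['time'],s['ee_pos'].round(4),s['force'].round(2)); return r
go(.55,.300,.10)
go(.629,.300,.08)
go(.630,.264,.05)
robot.pause(.3)
W=robot.camera_info('wrist');im=robot.grab_frame('wrist');cv2.imwrite('pics/w11.png',im[:,:,::-1])
im=robot.grab_frame('scene');cv2.imwrite('pics/s11.png',im[:,:,::-1]); crop('pics/s11.png','pics/s11c.png',220,170,140,140,5)
```

```text
False 24.6583 [0.5502 0.1772 0.3006] [-0.08 -0.18 -1.53]
False 25.7917 [0.6286 0.1772 0.3001] [-0.73  0.42 -0.17]
False 26.6583 [0.6301 0.1771 0.2643] [-0.72 -0.5   0.56]
```

View pics/s11c.png

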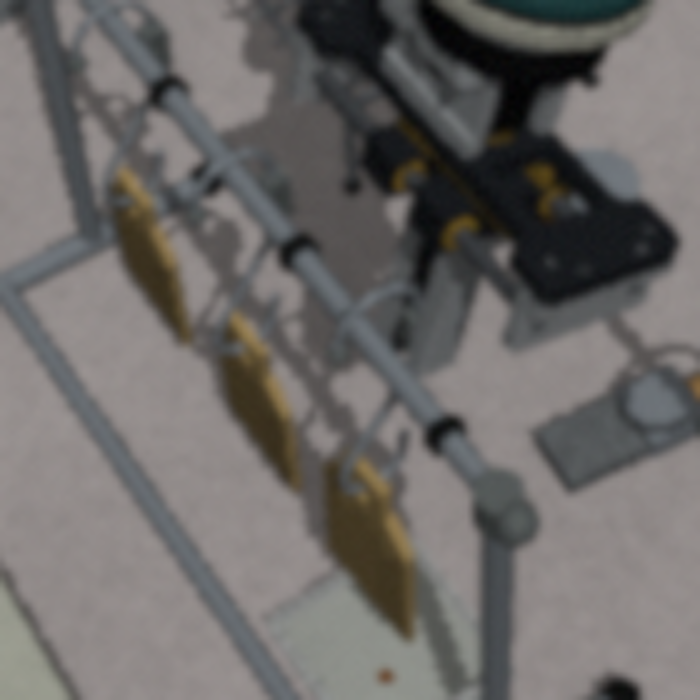

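View pics/w11.png

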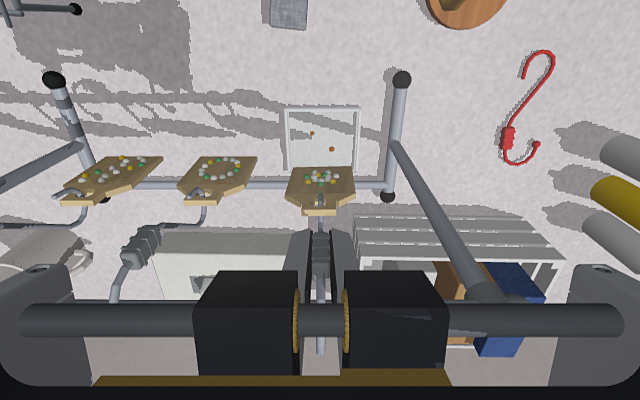

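The scene crop shows the upper bend over the rail with the ball tip on the far side at (340,345). It sits between the stoppers at (295,250) and (445,432), and the plaque hangs over the tray. Seating it now.

Run:
```python
from rig import robot
from h import *
Rt=tool(.023,np.radians(16)); y=.177
def go(x,z,v,th=6):
    r=robot.move_linear((x,y,z),v,Rt,threshold=th); s=robot.get_state(); print(r,s['time'],s['ee_pos'].round(4),s['force'].round(2)); return r
go(.6363,.262,.03)
go(.6363,.247,.02,2.5)
robot.pause(.5)
s=robot.get_state();print(s['force'].round(2))
im=robot.grab_frame('scene');cv2.imwrite('pics/s12.png',im[:,:,::-1]); crop('pics/s12.png','pics/s12c.png',220,170,140,140,5)
im=robot.grab_frame('wrist');cv2.imwrite('pics/w12.png',im[:,:,::-1]);crop('pics/w12.png','pics/w12c.png',220,150,200,230,2.6)
```

```text
False 27.425 [0.6364 0.177  0.2618] [-0.39  0.25 -0.59]
True 28.1 [0.6362 0.177  0.2477] [-0.87 -0.01  4.48]
[ 0.05 -0.52  4.82]
```

View pics/s12c.png

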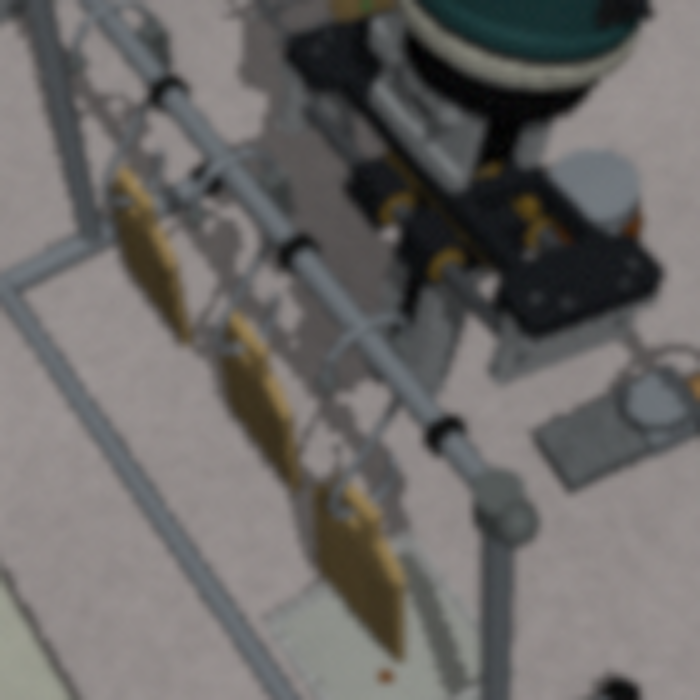

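View pics/w12c.png

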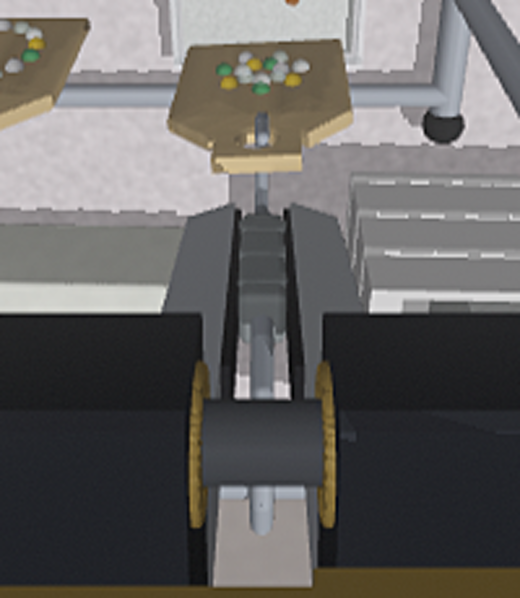

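The hook is seated on the rail: contact came at z=0.2477, against an expected 0.249. I'll ease off slightly, release and retreat.

Run:
```python
from rig import robot
from h import *
Rt=tool(.023,np.radians(16))
p=robot.get_state()['ee_pos']
robot.move_linear((.6363,.177,.2482),.02,Rt); robot.pause(.3); print(robot.get_state()['force'].round(2))
robot.gripper_to(.04); robot.pause(.5)
q=np.array([.6363,.177,.2482])
robot.move_linear(q-.13*Rt[:,2],.08,Rt)
robot.move_linear(q-.13*Rt[:,2]+[-.08,0,.05],.15,Rt)
robot.pause(1.5)
s=robot.get_state();print(s['time'],s['ee_pos'].round(4),s['force'].round(2))
W=robot.camera_info('wrist')
im=robot.grab_frame('scene');cv2.imwrite('pics/s13.png',im[:,:,::-1]); crop('pics/s13.png','pics/s13c.png',220,170,140,140,5)
im=robot.grab_frame('wrist');cv2.imwrite('pics/w13.png',im[:,:,::-1])
robot.pause(1); im=robot.grab_frame('wrist');cv2.imwrite('pics/w14.png',im[:,:,::-1])
d=cv2.absdiff(cv2.imread('pics/w13.png'),cv2.imread('pics/w14.png')); print('diff',d.max(),(d>25).sum())
```

```text
[-0.16  0.01 -0.43]
34.4583 [0.5205 0.1762 0.4232] [-0.5  -0.32 -0.55]
diff 60 76
```

View pics/s13c.png

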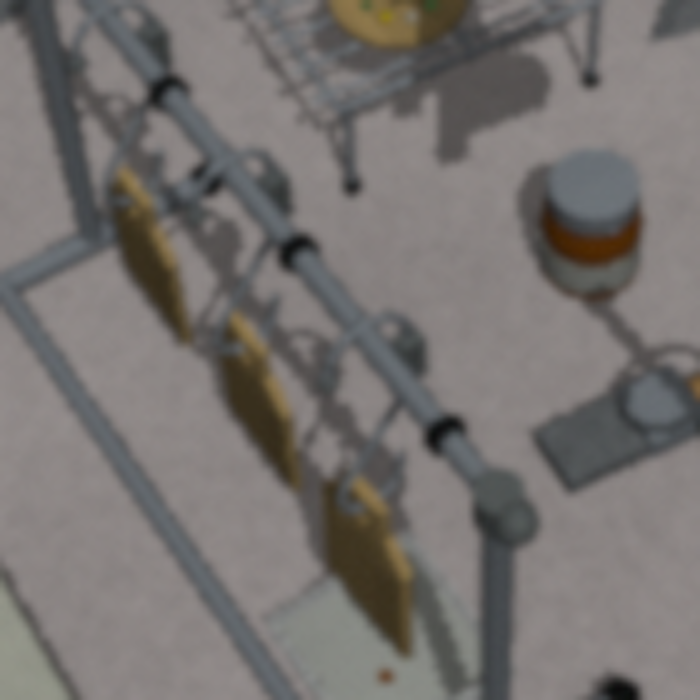

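View pics/w14.png

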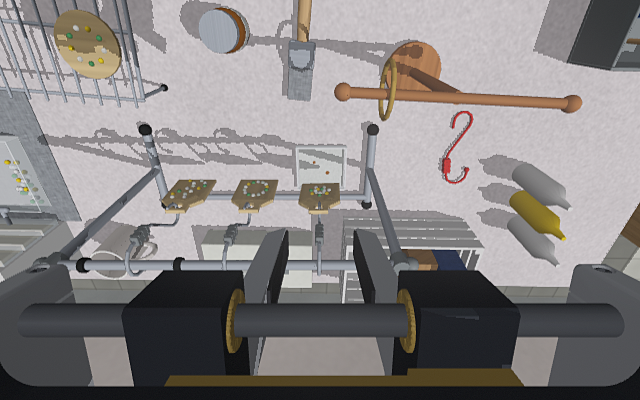

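The hook hangs on the rail in the free place at wrist-image (319,235), and the plaque is plumb over the tray at (320,190). The neighbours are unmoved. I'll let any sway settle, check for motion, then hand in.

Run:
```python
from rig import robot
from h import *
robot.pause(4)
ims=[]
for i in range(4):
    ims.append(robot.grab_frame('wrist').astype(int)); robot.pause(.25)
print([(abs(ims[i]-ims[0])[150:260,290:350].max()) for i in range(1,4)],robot.get_state()['time'])
T=robot.camera_info('top'); im=robot.grab_frame('top'); cv2.imwrite('pics/t15.png',im[:,:,::-1]); crop('pics/t15.png','pics/t15c.png',210,120,210,80,3.8)
```

```text
[np.int64(28), np.int64(23), np.int64(22)] 40.8083
```

View pics/t15c.png

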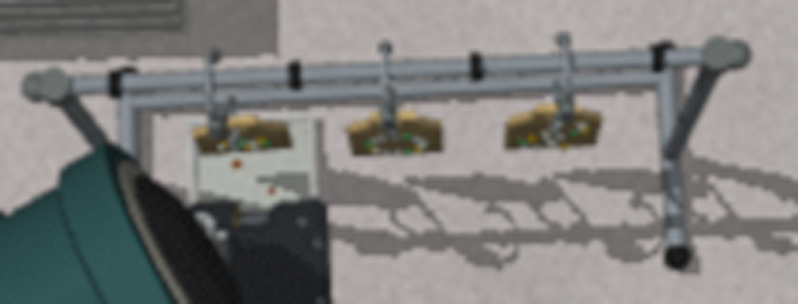

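Run:
```python
from rig import robot
robot.pause(2); robot.sign_off(); print(robot.get_state()['time'])
```

```text
the job is handed in; nothing more can be done
the job is handed in; nothing more can be done
```

The S-hook and the varnished plaque now hang in the free (+y) place of the drying rail, over the drip tray. I handed the job in at about 43 s. I took the grey S-hook off the T-bar, put its tip up through the plaque's hole and lifted the plaque off the rack in an arc. I then hung both on the rail and drew the gripper back; nothing ran into an obstacle on the way.

**Last checks:**
- **Hang:** the top, scene and wrist pictures show the upper bend over the rail between its stoppers. The plaque hangs plumb over the tray, and the gripper is clear.
- **Seating:** the hook touched the rail 1.3 mm lower than I had reckoned, which is within the calibration error. It pressed on the rail with about 5 N until I eased off.
- **Stillness:** wrist frames over the last 0.75 s I checked still differed by up to 28 grey levels around the hung pieces. I took that as residual sway of less than a pixel. I waited another 2 s before handing in and did not measure again.
- **Other pieces:** by eye, the two hung pieces, coaster, bangle, jar, brush and red hook look where they were. I did not measure them.
- **Disagreement:** before hooking, the wrist camera put the hole about 1.5 mm nearer than the top camera did. I corrected for it, and the tip went through cleanly.

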